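# Pin, quarter-turn and hold the gearbox access panel

### The job

Close up the small grey gearbox housing on the bench: pick up the mallet by its handle and use it (not the hand) to drive the upright spring pin fully home in its boss, then set the mallet down on the bench clear of the housing. Next, while the sprung access panel still stands proud, turn the wing of its quarter-turn fastener clockwise until the slot lines up with the two index ridges on the panel. Only then press the panel down flat against its frame and finish while holding it pressed there; leave the tin, spanner and pliers where they are.

Things in the scene. Friction and masses are not known exactly. Their poses are not given: they have to be found in the camera images.
- housing: Grey cast gearbox housing, fixed: casting 128 x 118 mm, 48 mm high, on a foot 150 x 140 mm; round pin boss 38 mm across, 66 mm high on its near side. Origin on the bench; own x points from boss to panel: pin axis at x -65 mm, y 0; panel centre x +30; fastener axis x +50, y 0. Four shoulder-screw heads 11 mm across at x -20 and +80, y +-45, tops 70 mm over the bench.
- pin_top (a point): Centre of the top end of the steel spring pin (10 mm across, upright) in the boss; moves with the pin. 80 mm over the bench when fully proud, 68 mm when fully home (at its stop; 2 mm still shows above the boss).
- pin (a joint): How far the spring pin has been driven down, m: 0 fully proud, 0.012 fully home (end stop). It is a tight fit: about 4 N moves it, and it stays where it is left.
- panel (a joint): How far the sprung access panel is pressed down, m: 0 standing proud, 0.010 flat against the frame (end stop). Springs push it up: net about 4 N to start it, 9 N at the stop; it rises by itself when let go.
- press_point (a point): Free spot to press on, on the panel's top face, 35 mm from its centre toward the boss, 55 mm from the fastener's axis. The panel is an aluminium plate 120 x 110 x 6 mm, its top 66 mm over the bench when proud, 56 mm when closed. Axes as the housing's.
- fastener (a joint): Turn of the quarter-turn fastener, rad, growing clockwise seen from above: at 0 the wing and its slot lie along the housing's x axis; at 1.571 along its y axis, in line with the two ridges on the panel. It can be turned on to a stop at 1.95. Friction about 0.06 N m; stays where left.
- wing_top (a point): Centre of the top of the fastener's steel wing, on its turning axis, 29 mm above the panel's top face. The wing is an upright bar 42 mm long, 12 mm thick, 24 mm high, on a disc 38 mm across and 5 mm high; its slot (dark line) runs along the wing's top. The point's x axis points along the wing.
- mallet: Rubber mallet, about 0.35 kg, 266 mm long: round wooden handle 25 mm (at the head) to 34 mm thick; black head 61 mm across, 100 mm long between flat faces. Starts standing on one face, handle level with its axis 50 mm over the bench, handle end in a wooden rest. Own x along the head's axis (down at the start), y from head to handle end; origin near mid-length.
- mallet_head (a point): Centre of the mallet's head; 50 mm above the striking face it stands on, 50 mm over the bench at the start.
- mallet_grip (a point): Point on the handle's axis, 77 mm from the head's centre, where it can be gripped from above (handle there 28 mm thick); 50 mm over the bench at the start. The balance point is 50 mm from the head's centre.
- handle_rest: Fixed plywood block 80 x 36 mm with a notch 52 mm wide; notch floor 33.5 mm, cheeks 56 mm over the bench. Origin on the bench under the notch's middle, at the start 192 mm from the head's centre along the handle; its y axis points along the handle, away from the head.
- wax_tin: Bystander: round tin, 70 mm across, 45 mm high. Origin under its centre.
- wrench_13: Bystander: steel spanner lying in the wooden tray (tray rim 42 mm high) left of the housing, 185 mm long. Origin under its middle.
- pliers_red: Bystander: pliers lying in the same tray, 170 mm long. Origin under their middle.

How it is judged:
By the outcome, as a careful person would: the job done as asked, in the order asked, and still so for the second after the job is handed in, while the arm keeps its last pose, push and grip.
It also fails if it takes over 64 s, if anything falls off the work surface, if the arm or the gripper's body presses on something with over 40 N, if the wrist force passes 120 N, or if a joint passes its speed limit or range.

### The arm

A 6-joint arm with a two-finger parallel gripper is mounted at the origin on the work surface; the furniture and walls round the work are solid. World frame = base frame: x ahead of the robot, y to its left, z up, the work surface at z = 0. Lengths are in m, angles in rad, forces in N, time in s.
With the tool pointing down it reaches from about 0.375 to 0.9 m from the base axis. Payload 3.1 kg.
Tool frame: the origin (TCP) lies midway between the tips of the shut fingers; the grasp point (between the pads) lies 19 mm behind it; z points along the fingers, y is the line along which they close (so a half turn about z gives the same grasp; the last joint's range is limited). The gripper opens to 85 mm and grips with 20 to 120 N. Pads are 22 mm wide; open, the fingers measure 114 mm over their backs; the gripper's body (76 mm by 85 mm) begins 54 mm behind the grasp point. The pads swing forward as they close: fully open they stand 13 mm farther back than shut.
Start: joints at [1.165, 0.527, 1.433, -0, 1.181, -0.178], TCP at [0.14, 0.609, 0.231] pointing down, gripper open.
Joint ranges: [-3.08, 3.08], [-0.75, 2.2], [0.22, 2.44], [-1.43, 4.57], [0, 2.65], [-2.85, 2.85]. Speed limits (rad/s): [2.79, 2.79, 3.14, 3.14, 3.14, 3.14].

### API

Orientations are given as a unit quaternion [x, y, z, w].
In Python, from station import manip gives the robot as it stands.
- The arm moves only by the tool drive_tool, never from a script. Its argument "motion" is a list that holds one entry, the list of rows, each a list of 5 numbers: the finger opening in mm, from 0 to 85.4, then the shift along the tool's x, y, z in units of 30 mm (1.0 is 30 mm), then the turn about the tool's z in units of 8 degrees (1.0 is 8 degrees). In form: [[[fingers, x, y, z, yaw], ...]]. A call has 1 to 10 rows; each row is the pose to reach, as a shift and turn from the pose commanded when the call began, along the tool's axes at that moment; what a row does not reach only later rows make up. A row lasts 1/10 s, in which the tool goes at most 50 mm and 8.59 degrees, less where a joint would pass 70% of its speed; a pose out of reach is approached as far as the arm can. A call with a gripper value outside its range is refused whole. The fingers move at their own pace and stop on an object; "squeeze" is the grip in N (left out, the last holds). Time passes only in rows, so rows that repeat a pose let the fingers close. It gives the time, the measured TCP pose, the force, the opening and the grip force at its end, in the units of the state.
- manip.sense(): the state, without advancing time (a new reading comes with each control period).
- manip.snapshot(name): name is "scene" or "top" or "wrist"; returns the picture (384x512x3 uint8, red, green, blue); there is no depth.
- manip.camera_model(name): a dict with "fov_y" (degrees; the focal length in pixels is half the picture's height over the tangent of half this angle, whatever the lens; pixels are square), "cx", "cy" (the principal point, pixels), "k1" (the pictures are not rectified: a ray, as slopes to the right and down, at radius r is drawn at 1 + k1 r^2 times it, then the intrinsics apply), "origin" and "orientation" of the camera in the world. Camera axes: x right, y up, looking along -z (the intrinsics and any distortion apply to the point x, -y, -z); pixel columns grow to the right and rows downward; lengths in m; the calibration is good to about 2 mm. A picture is of the moment at which its call begins: read the wrist's pose just before it. camera_model takes no time and is no camera call; for the wrist camera it gives the pose at the moment of the call.
- manip.sign_off(): hands the job in; it is judged then, once.
The state is a dict: "t": time; "q": joint angles; "qd": joint speeds; "tau": joint torques, N m; "tcp_pos": TCP position; "tool_rot": TCP orientation; "force": force on the tool from outside, world axes, zero at the start; "ft_torque": the same for the moment, N m; "finger_gap": opening from 0.0 (shut) to 1.0 (fully open); "gripper_force": force on a finger pad.
Only numpy, scipy, OpenCV 4.12 (cv2) and the standard library are available. Lean on these libraries where they do the work, as an engineer would, in place of code of your own. Each camera call takes 0.05 s, during which the arm holds its last target. There are 200 camera calls.

## Working session

There is one attempt and no reset: what is moved stays moved. The work goes in short steps, Python scripts to look and compute and a tool call to move; the robot and the scene stay as the last step left them, time stands still between calls to the robot, and variables do not carry over. Pictures are saved under pics/ and viewed, at most 10 in all, crops included, and the job is handed in when it is done.

Besides the shell and the picture viewer there is one more tool, called as name([rows], argument=value, ...), one row to a line, values as JSON. drive_tool: Moves the arm, as the interface text tells. Its arguments: {"type":"object","properties":{"motion":{"type":"array","items":{"type":"array","items":{"type":"array","items":{"type":"number"}}}},"squeeze":{"type":"number"}},"required":["motion"]}

```bash
mkdir -p pics; cat > h.py <<'E'
import numpy as np, cv2
from scipy.spatial.transform import Rotation as R
from station import manip
def save(n,f):
    m=manip.camera_model(n); im=manip.snapshot(n); cv2.imwrite(f,im[:,:,::-1]); return m,im
def ray(m,u,v):
    f=192/np.tan(np.radians(m["fov_y"])/2)
    d=np.array([(u-m["cx"])/f,(v-m["cy"])/f]); s=d.copy()
    for _ in range(30): s=d/(1+m["k1"]*(s@s))
    return np.array(m["origin"]),R.from_quat(m["orientation"]).apply([s[0],-s[1],-1])
def at(m,u,v,z):
    o,d=ray(m,u,v); return o+d*(z-o[2])/d[2]
def proj(m,p):
    f=192/np.tan(np.radians(m["fov_y"])/2)
    c=R.from_quat(m["orientation"]).inv().apply(np.array(p)-m["origin"])
    s=np.array([c[0],-c[1]])/-c[2]; s=s*(1+m["k1"]*(s@s)); return s*f+[m["cx"],m["cy"]]
E
python3 - <<'E'
from h import *
import pickle
np.set_printoptions(precision=4,suppress=True)
ms={}
for n in ("top","scene"):
    ms[n],im=save(n,f"pics/{n}0.png"); print(n,ms[n])
    cv2.imwrite(f"pics/{n}0b.png",cv2.resize(im[:,:,::-1],(800,600),interpolation=cv2.INTER_CUBIC))
pickle.dump(ms,open("ms.pkl","wb"))
print(manip.sense())
E
```

```text
top {'fov_y': 46.4113020505385, 'cx': 253.7388271719402, 'cy': 187.85303487863186, 'k1': -0.01804242347568083, 'origin': array([0.3066, 0.1841, 1.3501]), 'orientation': array([-0.0485,  0.0545,  0.7113, -0.6991])}
scene {'fov_y': 51.536630453918036, 'cx': 257.71049672155635, 'cy': 188.08959591768368, 'k1': 0.009895869716580902, 'origin': array([0.151 , 0.7353, 0.7828]), 'orientation': array([-0.1086,  0.3594,  0.8933, -0.2472])}
{'t': 0.1, 'q': array([ 1.1655,  0.5284,  1.4338,  0.    ,  1.1814, -0.1785]), 'qd': array([-0.0002, -0.0016, -0.0036,  0.0009,  0.0003, -0.0008]), 'tau': array([  0.0001, -44.3304, -17.8586,  -0.0002,   0.0039,   0.    ]), 'tcp_pos': array([0.1402, 0.6084, 0.2304]), 'tool_rot': array([ 0.1131,  0.9936, -0.001 , -0.0003]), 'force': array([ 0.0316, -0.2409, -0.0611]), 'ft_torque': array([ 0.0051, -0.0226,  0.0185]), 'gripper_force': 0.0, 'finger_gap': 0.9970477185963459}
```

View pics/top0b.png

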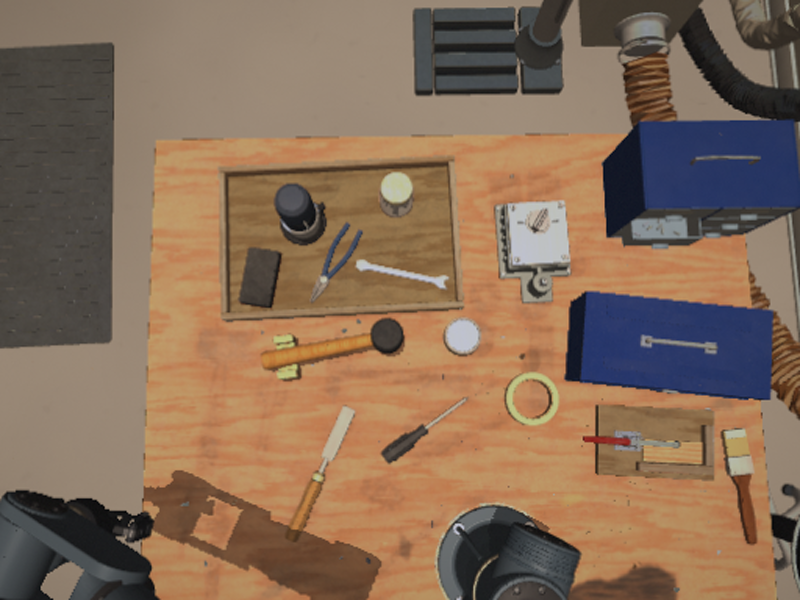

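View pics/scene0b.png

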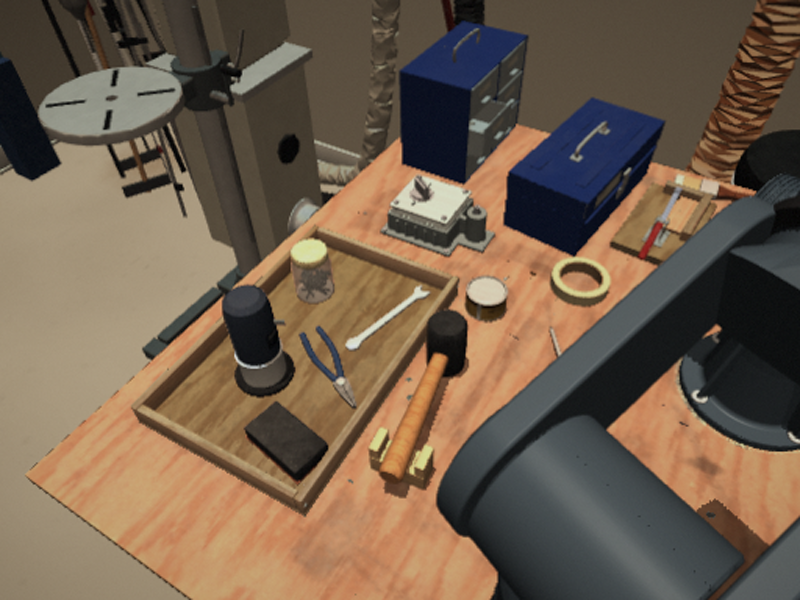

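The top view (at 800x600) shows the mallet head at about (387,336), its handle end at (265,360), the pin at (541,283) and the wing at (538,219). A blue cabinet and a toolbox stand right of the housing. Next I'll make one enlarged montage for precise pixels.

```bash
python3 - <<'E'
import cv2,numpy as np
def c(f,x,y,w,h):
    return cv2.resize(cv2.imread(f)[y:y+h,x:x+w],(400,300),interpolation=cv2.INTER_CUBIC)
t,s="pics/top0.png","pics/scene0.png"
# scale: top housing 5x, top mallet 4x; scene housing 5x, scene mallet 3.33
a=np.hstack([c(t,305,125,80,60),c(t,160,190,100,75)])
b=np.hstack([c(s,240,105,80,60),c(s,225,190,100,75) if 0 else c(s,210,190,120,90)*1])
cv2.imwrite("pics/mont.png",np.vstack([a,b]))
E
```

```text
(no output)
```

View pics/mont.png

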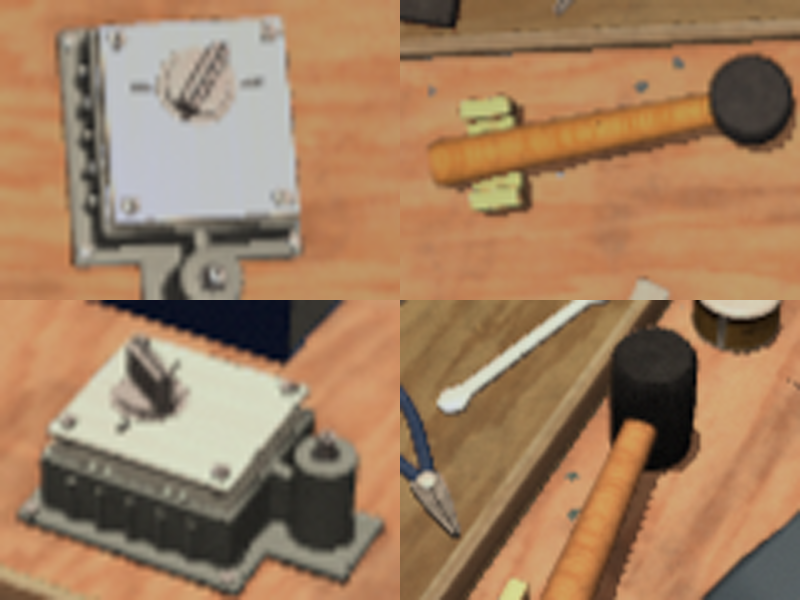

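The montage gives usable top-view pixels:

| Feature | Pixel(s) |
|---|---|
| Pin top | (348.0,179.4) |
| Screws | (328.6,133.4), (359,131.4), (361,164.4), (331,166.4) |
| Wing top | from (342,146.6) to (349.4,134) |
| Mallet head top | (248,214.5) |
| Handle end | near (168.7,230) |

```bash
cat > fit.py <<'E'
from h import *
import pickle
from scipy.optimize import least_squares
np.set_printoptions(precision=4,suppress=True)
ms=pickle.load(open("ms.pkl","rb")); T,S=ms["top"],ms["scene"]
obs={"top":[((348,179.4),(-.065,0,.08)),((328.6,133.4),(.08,.045,.07)),((359,131.4),(.08,-.045,.07)),((361,164.4),(-.02,-.045,.07)),((331,166.4),(-.02,.045,.07))],
"scene":[((305.2,133.2),(-.065,0,.08)),((253.6,129.4),(.08,.045,.07)),((298,122.6),(-.02,-.045,.07)),((284,139.4),(-.02,.045,.07))]}
def w(x,p): c,s=np.cos(x[2]),np.sin(x[2]); return [x[0]+c*p[0]-s*p[1],x[1]+s*p[0]+c*p[1],p[2]]
for ns in (["top"],["scene"],["top","scene"]):
    f=lambda x:np.concatenate([proj(ms[n],w(x,p))-u for n in ns for u,p in obs[n]])
    r=least_squares(f,[.6,.1,0]); print(ns,r.x,np.degrees(r.x[2]),np.round(r.fun,1))
    for k,p in dict(pin=(-.065,0,.08),wing=(.05,0,.095),press=(-.005,0,.066)).items(): print(k,w(r.x,p))
a,b=at(T,342,146.6,.095),at(T,349.4,134,.095); print("wing",a,b,np.degrees(np.arctan2(*(b-a)[1::-1])),(a+b)/2)
print("head top",at(T,248,214.5,.1),"scene",at(S,285.9,205.6,.1))
e=at(T,168.7,230.,.05);print("hend",e)
h=at(T,248,214.5,.1); d=(e-h)[:2]; print(np.linalg.norm(d),np.degrees(np.arctan2(d[1],d[0])))
for u,v in ((181.5,216),(183,237.5)): print("rest",at(T,u,v,.056))
print("tin",at(T,461/1.5625,337/1.5625,.045)," toolbox corners",[at(T,u/1.5625,v/1.5625,z) for u,v,z in ((585,293,.13),(568,376,.0))])
E
python3 fit.py
```

```text
['top'] [ 0.5763 -0.0986  0.0304] 1.7431161577736374 [ 0.2  0.6 -0.2 -0.6 -0.3  0.   0.5  0.3 -0.1 -0.3]
pin [np.float64(0.5112828226215912), np.float64(-0.10061241925691575), 0.08]
wing [np.float64(0.6262296066813999), np.float64(-0.09711430057572258), 0.095]
press [np.float64(0.5712550577832305), np.float64(-0.09878731385803236), 0.066]
['scene'] [ 0.5761 -0.0935  0.0227] 1.3005077261631002 [ 0.3 -0.3 -0.2 -0.2 -0.   0.2 -0.1  0.3]
pin [np.float64(0.511071035392923), np.float64(-0.09496276694142941), 0.08]
wing [np.float64(0.626041412340499), np.float64(-0.09235270477123844), 0.095]
press [np.float64(0.5710555798873105), np.float64(-0.09360099537437325), 0.066]
['top', 'scene'] [ 0.5766 -0.0971  0.0243] 1.3894726053183468 [-0.5  0.5 -0.6 -0.8 -0.6  0.  -0.   0.2 -0.7 -0.5  0.7 -1.   0.3 -0.9
  0.3 -0.5  0.4 -0.5]
pin [np.float64(0.5116220447876545), np.float64(-0.0987114268087745), 0.08]
wing [np.float64(0.6265882304197955), np.float64(-0.09592284989642381), 0.095]
press [np.float64(0.5716044025087715), np.float64(-0.09725651711537414), 0.066]
wing [ 0.6065 -0.0842  0.095 ] [ 0.6435 -0.1075  0.095 ] -32.1162086835247 [ 0.625  -0.0958  0.095 ]
head top [0.415  0.1893 0.1   ] scene [0.4197 0.1908 0.1   ]
hend [0.3783 0.4196 0.05  ]
0.23318177154087344 99.05954527691037
rest [0.4177 0.3819 0.056 ]
rest [0.3558 0.3772 0.056 ]
tin [0.414  0.0522 0.045 ]  toolbox corners [array([ 0.481 , -0.1611,  0.13  ]), array([ 0.339, -0.156,  0.   ])]
```

```bash
cat > goto.py <<'E'
import sys; from h import *
def go(p,yawx):
    s=manip.sense(); Rm=R.from_quat(s["tool_rot"]); x=Rm.as_matrix()[:,0]
    y0=np.degrees(np.arctan2(x[1],x[0])); d=(y0-yawx+180)%360-180
    print("t",round(s["t"],2),"tcp",np.round(s["tcp_pos"],4),"yawx",round(y0,2),"F",np.round(s["force"],1),"q",np.round(s["q"],2))
    print("shift units",np.round(Rm.inv().apply(np.array(p)-s["tcp_pos"])/.03,3),"yaw units",round(d/8,3))
if __name__=="__main__": a=list(map(float,sys.argv[1:])); go(a[:3],a[3])
E
python3 goto.py .405 .266 .2 99
```

```text
t 0.1 tcp [0.1402 0.6084 0.2304] yawx 167.01 F [ 0.  -0.2 -0.1] q [ 1.17  0.53  1.43  0.    1.18 -0.18]
shift units [-11.166  -9.135   1.027] yaw units 8.501
```

drive_tool([
  [[50,-1.1,-0.9,0.1,0.85],[50,-2.2,-1.8,0.2,1.7],[50,-3.3,-2.7,0.3,2.55],[50,-4.5,-3.7,0.4,3.4],[50,-5.6,-4.6,0.5,4.25],[50,-6.7,-5.5,0.6,5.1],[50,-7.8,-6.4,0.7,5.95],[50,-8.9,-7.3,0.8,6.8],[50,-10.0,-8.2,0.9,7.65],[50,-11.17,-9.13,1.0,8.5]],
], squeeze=100)

```text
t: 1.1
tcp_pos: [0.4059, 0.2653, 0.201]
tool_rot: [0.651, 0.759, -0.0, -0.0]
force: [1.2, 0.3, -0.1]
finger_gap: 0.587
gripper_force: 0.0
```

drive_tool([
  [[50,0,0,0,0],[50,0,0,0,0],[50,0,0,0,0]],
])

```text
t: 1.4
tcp_pos: [0.4045, 0.2671, 0.2011]
tool_rot: [0.649, 0.761, -0.0, -0.0]
force: [-0.1, -0.4, 0.2]
finger_gap: 0.587
gripper_force: 0.0
```

```bash
python3 goto.py .405 .266 .031 99; python3 - <<'E'
from h import *
import pickle
m,im=save("wrist","pics/w1.png"); pickle.dump(m,open("w1.pkl","wb")); print(m)
cv2.imwrite("pics/w1b.png",cv2.resize(im[:,:,::-1],(800,600)))
for p in ((.405,.266,.064),(.417,.19,.05),(.417,.19,.1),(.387,.38,.06)): print(proj(m,p)*1.5625)
E
```

```text
t 1.4 tcp [0.4045 0.2671 0.2011] yawx 99.07 F [-0.1 -0.4  0.2] q [0.35 0.39 1.81 0.   0.95 0.19]
shift units [-0.041  0.016  5.67 ] yaw units 0.009
{'fov_y': 68.36889637209413, 'cx': 253.5512571679518, 'cy': 192.5356450692535, 'k1': -0.02765166019079118, 'origin': array([0.39392806, 0.33163792, 0.34291461]), 'orientation': array([-0.13087607, -0.01027339,  0.0786372 ,  0.98822169])}
[397.14823088 288.00271371]
[396.81995299 386.71657064]
[396.91126738 422.95316742]
[397.66496013  97.1844982 ]
```

View pics/w1b.png

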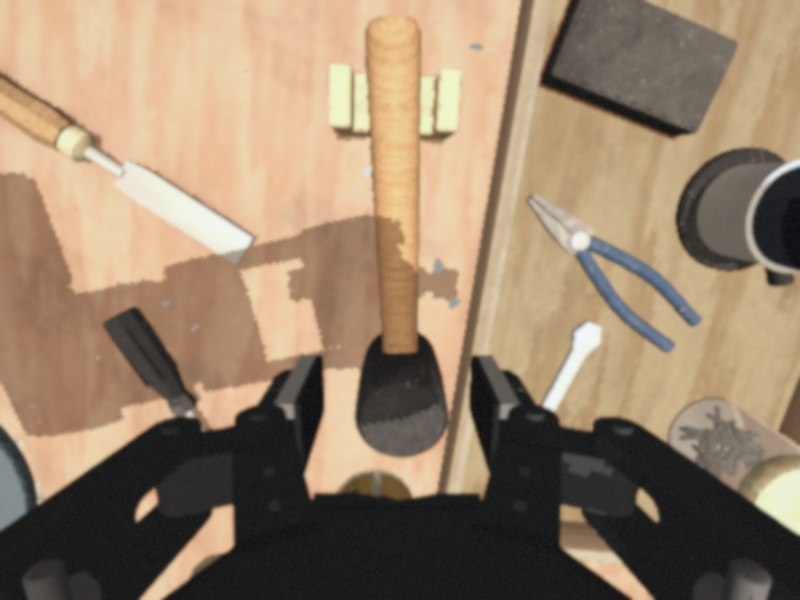

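The wrist view shows the handle running from (393,40) to (400,340), with the head top face centred near (402,413) and the gripper well clear of the tray.

```bash
python3 - <<'E'
from h import *
import pickle
np.set_printoptions(precision=4,suppress=True)
m=pickle.load(open("w1.pkl","rb")); k=1.5625
e=at(m,393.5/k,60/k,.065);n=at(m,400/k,340/k,.062);h=at(m,402/k,412/k,.1)
d=(e-n)[:2];d/=np.linalg.norm(d);L=((h-n)[:2])@d
print(e,n,h,np.degrees(np.arctan2(d[1],d[0])),"neck to head",L)
print("near edge head top", at(m,401/k,454/k,.1),"neck edge",at(m,400/k,352/k,.06))
a=np.degrees(np.arctan2(*((e-h)[:2])[::-1])); print(a)
u=np.array([np.cos(np.radians(a)),np.sin(np.radians(a))]); g=h[:2]+.077*u; print("grip",g)
import goto; goto.go([*g,.031],a)
E
```

```text
[0.3816 0.3984 0.065 ] [0.4127 0.2302 0.062 ] [0.4189 0.1979 0.1   ] 100.47525271248058 neck to head -0.03287671106677717
near edge head top [0.423  0.1687 0.1   ] neck edge [0.4142 0.2209 0.06  ]
100.53266055569355
grip [0.4048 0.2736]
t 1.45 tcp [0.4044 0.2675 0.2012] yawx 99.12 F [-0.1  0.5  0. ] q [0.35 0.38 1.81 0.   0.95 0.19]
shift units [0.2   0.052 5.673] yaw units -0.177
```

drive_tool([
  [[50,0.07,0.05,1.5,-0.18],[50,0.07,0.05,3.0,-0.18],[50,0.07,0.05,4.3,-0.18],[50,0.07,0.05,5.2,-0.18],[50,0.07,0.05,5.65,-0.18],[50,0.07,0.05,5.65,-0.18],[0,0.07,0.05,5.65,-0.18],[0,0.07,0.05,5.65,-0.18],[0,0.07,0.05,5.65,-0.18],[0,0.07,0.05,5.65,-0.18]],
], squeeze=110)

```text
t: 2.45
tcp_pos: [0.4064, 0.2697, 0.0329]
tool_rot: [0.64, 0.768, 0.001, -0.0]
force: [-4.2, 5.2, 6.1]
finger_gap: 0.294
gripper_force: 108.6
```

drive_tool([
  [[0,0,0,0,0],[0,0,0,0,0],[0,0,0,0,0]],
])

```text
t: 2.75
tcp_pos: [0.4064, 0.2698, 0.0329]
tool_rot: [0.64, 0.768, 0.001, -0.0]
force: [-3.2, 5.3, 6.4]
finger_gap: 0.294
gripper_force: 108.7
```

drive_tool([
  [[0,0,0,-0.5,0],[0,0,0,-1.5,0],[0,0,0,-2.7,0],[0,0,0,-3.9,0],[0,0,0,-4.7,0],[0,0,0,-5,0],[0,0,0,-5,0]],
])

```text
t: 3.45
tcp_pos: [0.4071, 0.269, 0.1827]
tool_rot: [0.64, 0.769, 0.001, 0.001]
force: [0.8, -0.9, -5.5]
finger_gap: 0.297
gripper_force: 109.1
```

```bash
python3 goto.py .497 -.021 .183 100.5
```

```text
t 3.45 tcp [0.4071 0.269  0.1827] yawx 100.45 F [ 0.8 -0.9 -5.5] q [ 0.35  0.42  1.82 -0.    0.9   0.17]
shift units [-1.0051e+01  1.1920e+00 -9.0000e-03] yaw units -0.006
```

drive_tool([
  [[0,-0.6,0.07,0,0],[0,-1.7,0.2,0,0],[0,-2.9,0.35,0,0],[0,-4.1,0.5,0,0],[0,-5.3,0.65,0,0],[0,-6.5,0.8,0,0],[0,-7.7,0.93,0,0],[0,-8.9,1.07,0,0],[0,-9.7,1.15,0,0],[0,-10.05,1.19,0,0]],
])

```text
t: 4.45
tcp_pos: [0.4961, -0.0232, 0.1798]
tool_rot: [0.641, 0.768, -0.001, -0.001]
force: [0.5, 0.3, -4.2]
finger_gap: 0.297
gripper_force: 109.1
```

drive_tool([
  [[0,0,0,0.5,0],[0,0,0,0.8,0],[0,0,0,1,0],[0,0,0,1,0]],
])

```text
t: 4.85
tcp_pos: [0.495, -0.02, 0.1504]
tool_rot: [0.639, 0.769, -0.001, -0.002]
force: [0.2, 0.3, -3.7]
finger_gap: 0.298
gripper_force: 109.1
```

```bash
python3 goto.py .497 -.021 .113 100.5; python3 - <<'E'
from h import *
import pickle
m1,s=save("scene","pics/s2.png"); m2,t=save("top","pics/t2.png"); m3,w=save("wrist","pics/w2.png"); pickle.dump(m3,open("w2.pkl","wb"))
c=lambda im,x,y,w,h:cv2.resize(im[y:y+h,x:x+w,::-1],(400,300),interpolation=cv2.INTER_CUBIC)
cv2.imwrite("pics/m2.png",np.vstack([np.hstack([c(s,240,85,100,75),c(t,290,115,100,75)]),np.hstack([c(w,0,0,512,384),c(w,156,184,200,150)])]))
E
```

```text
t 4.85 tcp [ 0.495  -0.02    0.1504] yawx 100.5 F [ 0.2  0.3 -3.7] q [-0.27  0.48  1.83  0.    0.83 -0.45]
shift units [-0.048  0.065  1.247] yaw units 0.0
```

View pics/m2.png

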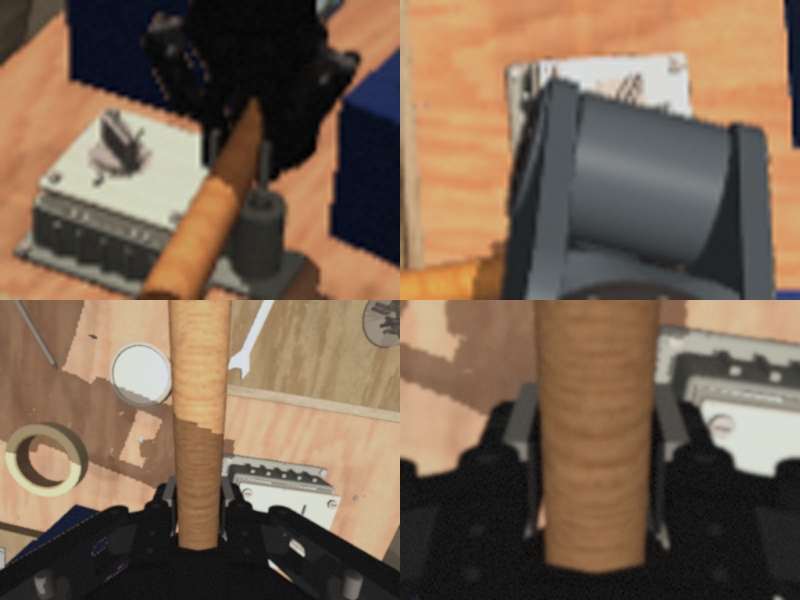

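Handle is firmly gripped; in the wrist picture the (-20,+45) screw sits at about (317,249) px. I'll check that against the pose fit.

```bash
python3 - <<'E'
from h import *
import pickle
m=pickle.load(open("w2.pkl","rb")); print(at(m,317,249,.07), at(m,332/400*512,206/300*384,.07))
for x in ((.5763,-.0986,.0304),(.5766,-.0971,.0243)):
    c,s=np.cos(x[2]),np.sin(x[2]); print([(x[0]+c*a-s*b,x[1]+s*a+c*b) for a,b in ((-.02,.045),(.08,.045))])
E
```

```text
[ 0.55831064 -0.05518271  0.07      ] [ 0.65689683 -0.05196072  0.07      ]
[(np.float64(0.5549414515870393), np.float64(-0.05422869835477874)), (np.float64(0.6548952471455618), np.float64(-0.0511891665742094))]
[(np.float64(0.5555125122230656), np.float64(-0.05259923754296293)), (np.float64(0.6554829891758639), np.float64(-0.05016947668435229))]
```

drive_tool([
  [[0,-0.14,0.11,0.3,0],[0,-0.14,0.11,0.7,0],[0,-0.14,0.11,1.0,0],[0,-0.14,0.11,1.15,0],[0,-0.14,0.11,1.25,0],[0,-0.14,0.11,1.3,0],[0,-0.14,0.11,1.35,0],[0,-0.14,0.11,1.4,0],[0,-0.14,0.11,1.4,0]],
])

```text
t: 5.9
tcp_pos: [0.5004, -0.0244, 0.1101]
tool_rot: [0.64, 0.769, 0.0, 0.0]
force: [-0.8, 1.2, -0.7]
finger_gap: 0.299
gripper_force: 109.5
```

drive_tool([
  [[0,0,0,0.05,0],[0,0,0,0.1,0],[0,0,0,0.15,0],[0,0,0,0.2,0],[0,0,0,0.25,0],[0,0,0,0.25,0]],
])

```text
t: 6.5
tcp_pos: [0.5004, -0.0245, 0.1021]
tool_rot: [0.64, 0.769, -0.0, -0.0]
force: [-1.6, 1.9, -1.5]
finger_gap: 0.293
gripper_force: 109.4
```

drive_tool([
  [[0,0,0,0.05,0],[0,0,0,0.1,0],[0,0,0,0.15,0],[0,0,0,0.15,0]],
])

```text
t: 6.9
tcp_pos: [0.5003, -0.0236, 0.0985]
tool_rot: [0.64, 0.768, 0.001, -0.0]
force: [-2.8, 6.9, 8.3]
finger_gap: 0.297
gripper_force: 110.6
```

drive_tool([
  [[0,0,0,0.05,0],[0,0,0,0.1,0],[0,0,0,0.15,0],[0,0,0,0.15,0]],
])

```text
t: 7.3
tcp_pos: [0.4998, -0.0218, 0.0949]
tool_rot: [0.64, 0.768, 0.001, -0.001]
force: [-3.2, 14.6, 16.1]
finger_gap: 0.295
gripper_force: 111.4
```

```bash
python3 - <<'E'
from h import *
s=manip.sense(); print(s["force"],s["ft_torque"],s["tcp_pos"])
m,s=save("scene","pics/s3.png"); m3,w=save("wrist","pics/w3.png")
c=lambda im,x,y,w,h:cv2.resize(im[y:y+h,x:x+w,::-1],(400,300),interpolation=cv2.INTER_CUBIC)
cv2.imwrite("pics/m3.png",np.hstack([c(s,240,85,100,75),c(w,0,0,512,384)]))
E
```

```text
[-3.19099575 14.60515886 16.09940407] [ 1.38125419  0.31028967 -0.04004847] [ 0.49983082 -0.02178856  0.09489615]
```

View pics/m3.png

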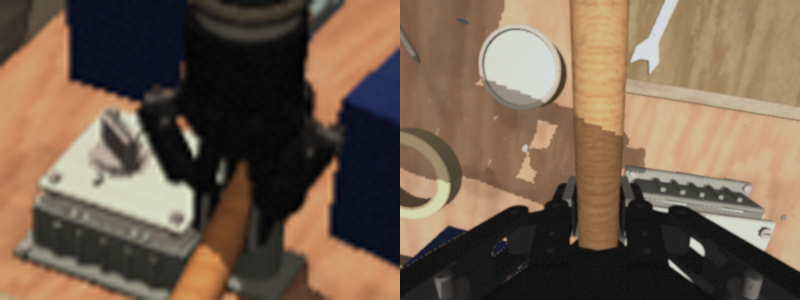

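drive_tool([
  [[0,0,0,-0.3,0],[0,0,0,-0.9,0],[0,0,0,-1.7,0],[0,0,0,-2.5,0],[0,0,0,-2.8,0],[0,0,0,-2.8,0]],
])

```text
t: 8.0
tcp_pos: [0.5013, -0.0252, 0.1782]
tool_rot: [0.64, 0.768, 0.0, 0.002]
force: [0.8, -0.3, -4.3]
finger_gap: 0.295
gripper_force: 108.9
```

```bash
python3 goto.py .4068 .2695 .183 100.5
```

```text
t 8.0 tcp [ 0.5013 -0.0252  0.1782] yawx 100.43 F [ 0.8 -0.3 -4.3] q [-0.27  0.44  1.79 -0.    0.9  -0.45]
shift units [10.23  -1.319 -0.182] yaw units -0.008
```

Retreat to above the rest, then check the pin and the mallet's tilt before setting down.

drive_tool([
  [[0,0.6,-0.08,-0.1,0],[0,1.8,-0.23,-0.15,0],[0,3.0,-0.38,-0.18,0],[0,4.2,-0.54,-0.18,0],[0,5.4,-0.7,-0.18,0],[0,6.6,-0.85,-0.18,0],[0,7.8,-1.0,-0.18,0],[0,9.0,-1.16,-0.18,0],[0,9.9,-1.28,-0.18,0],[0,10.23,-1.32,-0.18,0]],
])

```text
t: 9.0
tcp_pos: [0.404, 0.2718, 0.1812]
tool_rot: [0.639, 0.769, -0.001, -0.001]
force: [0.2, -0.0, -4.2]
finger_gap: 0.302
gripper_force: 108.9
```

drive_tool([
  [[0,0,0,0,0],[0,0,0,0,0]],
])

```text
t: 9.2
tcp_pos: [0.4057, 0.2693, 0.1819]
tool_rot: [0.64, 0.769, -0.001, -0.0]
force: [0.1, -0.1, -4.4]
finger_gap: 0.298
gripper_force: 108.9
```

```bash
python3 goto.py .4068 .2695 .033 100.5; python3 - <<'E'
from h import *
m,s=save("scene","pics/s4.png"); m2,t=save("top","pics/t4.png")
c=lambda im,x,y,w,h:cv2.resize(im[y:y+h,x:x+w,::-1],(400,300),interpolation=cv2.INTER_CUBIC)
cv2.imwrite("pics/m4.png",np.vstack([np.hstack([c(s,270,110,60,45),c(t,305,125,80,60)]),np.hstack([c(s,170,140,200,150),c(t,130,170,160,120)])]))
E
```

```text
t 9.2 tcp [0.4057 0.2693 0.1819] yawx 100.46 F [ 0.1 -0.1 -4.4] q [ 0.36  0.42  1.82 -0.    0.9   0.17]
shift units [4.000e-03 4.300e-02 4.965e+00] yaw units -0.005
```

View pics/m4.png

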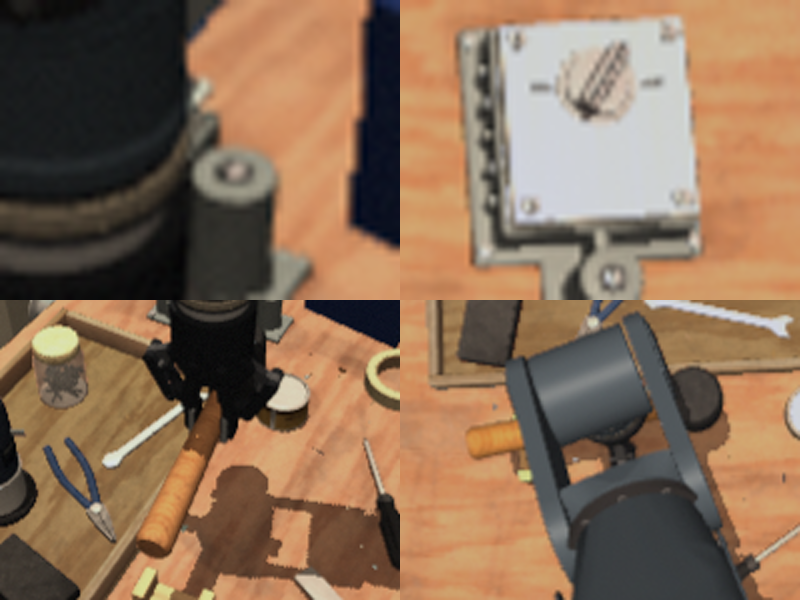

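The pin now sits nearly flush in the boss: the scene crop gives it at (235,172), about (305.2,135.8) px, down from row 133.2. I'll check this numerically and lower the mallet into its old place.

```bash
python3 - <<'E'
from h import *
import pickle
S=pickle.load(open("ms.pkl","rb"))["scene"]
for z in (.08,.074,.068,.066): print(z,proj(S,(.513,-.0975,z)))
E
```

```text
0.08 [305.28503903 132.24731834]
0.074 [305.13799793 133.92557764]
0.068 [304.99209046 135.59106863]
0.066 [304.94370427 136.14342035]
```

drive_tool([
  [[0,0,0.04,1.0,0],[0,0,0.04,2.3,0],[0,0,0.04,3.5,0],[0,0,0.04,4.2,0],[0,0,0.04,4.6,0],[0,0,0.04,4.8,0],[0,0,0.04,4.9,0],[0,0,0.04,4.95,0],[0,0,0.04,4.95,0]],
])

```text
t: 10.2
tcp_pos: [0.4077, 0.2706, 0.035]
tool_rot: [0.64, 0.768, 0.001, 0.001]
force: [-0.6, -0.5, -3.7]
finger_gap: 0.294
gripper_force: 109.0
```

drive_tool([
  [[0,0,0,0.04,0],[0,0,0,0.08,0],[0,0,0,0.12,0],[0,0,0,0.12,0]],
])

```text
t: 10.6
tcp_pos: [0.4076, 0.2706, 0.0328]
tool_rot: [0.64, 0.768, 0.001, 0.001]
force: [-1.8, -2.6, 13.6]
finger_gap: 0.297
gripper_force: 111.3
```

Supported; raise slightly to relieve, then open.

drive_tool([
  [[0,0,0,-0.06,0],[0,0,0,-0.06,0],[50,0,0,-0.06,0],[50,0,0,-0.06,0],[50,0,0,-0.06,0],[50,0,0,-0.06,0]],
], squeeze=60)

```text
t: 11.2
tcp_pos: [0.4069, 0.2703, 0.0323]
tool_rot: [0.64, 0.769, -0.0, -0.0]
force: [-0.4, -0.6, -0.9]
finger_gap: 0.586
gripper_force: 0.0
```

drive_tool([
  [[50,0,0,-0.5,0],[50,0,0,-1.5,0],[50,0,0,-2.8,0],[50,0,0,-4.2,0],[50,0,0,-5.3,0],[50,0,0,-5.7,0],[50,0,0,-5.7,0]],
])

```text
t: 11.9
tcp_pos: [0.4082, 0.2709, 0.2055]
tool_rot: [0.64, 0.769, 0.002, 0.001]
force: [0.5, -0.5, -0.1]
finger_gap: 0.589
gripper_force: 0.0
```

```bash
python3 goto.py .590 -.0965 .203 148; python3 - <<'E'
from h import *
m,s=save("wrist","pics/w5.png"); print(m["origin"])
E
```

```text
t 11.9 tcp [0.4082 0.2709 0.2055] yawx 100.46 F [ 0.5 -0.5 -0.1] q [ 0.36  0.38  1.8  -0.    0.96  0.17]
shift units [-13.142   3.738   0.093] yaw units -5.943
[0.3950803  0.33482444 0.34737635]
```

View pics/w5.png

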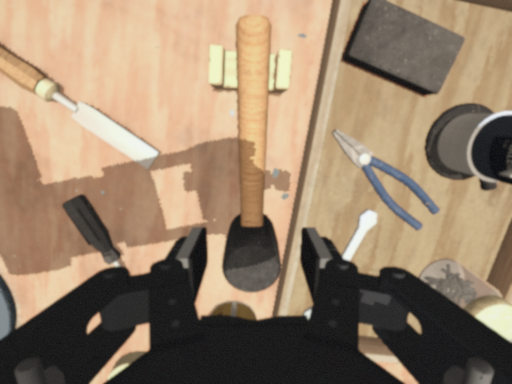

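Mallet rests back as at the start, head at about (251,255) and handle in the rest. Next I'll check the cabinet clearance.

```bash
python3 - <<'E'
from h import *
import pickle
np.set_printoptions(precision=3,suppress=True)
T=pickle.load(open("ms.pkl","rb"))["top"];k=1.5625
for u,v,zs in ((623,242,(0,)),(607,235,(0,.15,.25)),(605,165,(0,.15,.25)),(640,122,(.2,.3)),(585,293,(.1,.15))):
    print(u,v,[at(T,u/k,v/k,z) for z in zs])
E
python3 goto.py .627 -.0965 .203 148
```

```text
623 242 [array([ 0.6  , -0.279,  0.   ])]
607 235 [array([ 0.615, -0.248,  0.   ]), array([ 0.581, -0.2  ,  0.15 ]), array([ 0.558, -0.168,  0.25 ])]
605 165 [array([ 0.759, -0.253,  0.   ]), array([ 0.709, -0.205,  0.15 ]), array([ 0.675, -0.172,  0.25 ])]
640 122 [array([ 0.769, -0.255,  0.2  ]), array([ 0.729, -0.216,  0.3  ])]
585 293 [array([ 0.485, -0.17 ,  0.1  ]), array([ 0.478, -0.155,  0.15 ])]
t 11.95 tcp [0.4071 0.2704 0.204 ] yawx 100.45 F [-0.3  0.  -0.3] q [ 0.36  0.38  1.8  -0.    0.96  0.17]
shift units [-13.357   4.989   0.04 ] yaw units -5.944
```

drive_tool([
  [[50,-1.3,0.5,0,-0.6],[50,-2.7,1.0,0,-1.2],[50,-4.0,1.5,0,-1.8],[50,-5.3,2.0,0,-2.4],[50,-6.7,2.5,0,-3.0],[50,-8.0,3.0,0,-3.6],[50,-9.4,3.5,0,-4.2],[50,-10.7,4.0,0,-4.8],[50,-12.2,4.55,0,-5.4],[50,-13.36,4.99,0,-5.94]],
])

```text
t: 12.95
tcp_pos: [0.6269, -0.099, 0.2009]
tool_rot: [0.275, 0.961, -0.0, -0.002]
force: [0.4, 0.2, 0.1]
finger_gap: 0.585
gripper_force: 0.0
```

drive_tool([
  [[50,0,0,0,0],[50,0,0,0,0],[50,0,0,0,0],[50,0,0,0,0]],
])

```text
t: 13.35
tcp_pos: [0.6257, -0.0951, 0.2027]
tool_rot: [0.275, 0.961, 0.0, -0.001]
force: [0.1, 1.0, -0.7]
finger_gap: 0.588
gripper_force: 0.0
```

```bash
python3 goto.py .627 -.0965 .203 148; python3 - <<'E'
from h import *
import pickle
m,w=save("wrist","pics/w6.png"); pickle.dump(m,open("w6.pkl","wb"));print(m["origin"])
cv2.imwrite("pics/w6b.png",cv2.resize(w[:,:,::-1],(800,600),interpolation=cv2.INTER_CUBIC))
E
```

```text
t 13.35 tcp [ 0.6257 -0.0951  0.2027] yawx 148.04 F [ 0.1  1.  -0.7] q [-0.33  0.57  1.44  0.    1.13 -1.34]
shift units [-0.061 -0.017 -0.011] yaw units 0.005
[ 0.56980036 -0.06090415  0.34461644]
```

View pics/w6b.png

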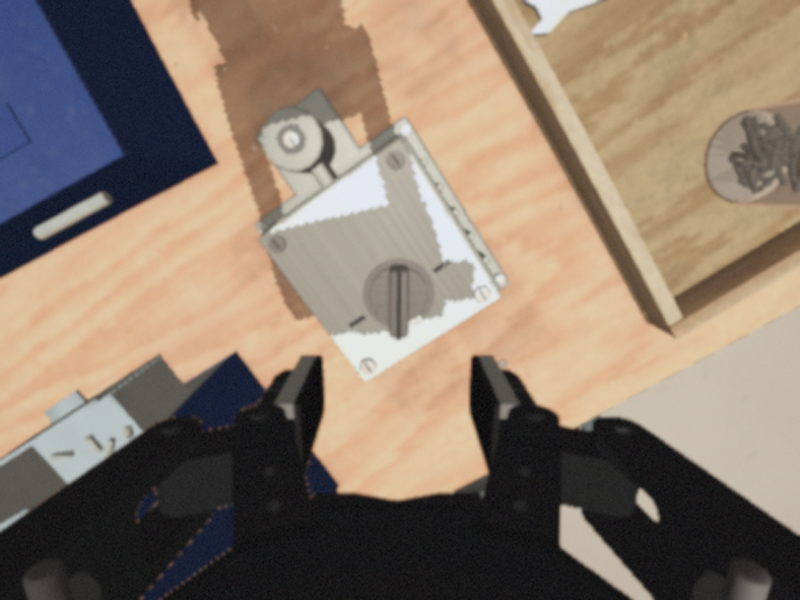

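The wrist view shows the wing slot from (399,266) to (397,336), nearly along tool x. The pin is at (290,138), the ridges at (357,320) and (442,267), and the screws at (395,160), (278,243), (367,367) and (483,293).

```bash
python3 - <<'E'
from h import *
import pickle
from scipy.optimize import least_squares
np.set_printoptions(precision=4,suppress=True)
m=pickle.load(open("w6.pkl","rb"));k=1.5625
obs=[((395,160),(-.02,.045,.07)),((278,243),(-.02,-.045,.07)),((367,367),(.08,-.045,.07)),((483,293),(.08,.045,.07))]
def w(x,p): c,s=np.cos(x[2]),np.sin(x[2]); return [x[0]+c*p[0]-s*p[1],x[1]+s*p[0]+c*p[1],p[2]]
r=least_squares(lambda x:np.concatenate([proj(m,w(x,p))*k-u for u,p in obs]),[.577,-.098,.03]);print(r.x,np.degrees(r.x[2]),r.fun)
print("fast",w(r.x,(.05,0,.095)),"press",w(r.x,(-.005,0,.066)))
for z in (.08,.074,.068): print("pin px",z,proj(m,w(r.x,(-.065,0,z)))*k)
a,b=at(m,399/k,266/k,.095),at(m,397/k,336/k,.095);d=a-b;print("wing",(a+b)/2,np.degrees(np.arctan2(d[1],d[0])),np.linalg.norm(d))
a,b=at(m,357/k,320/k,.066),at(m,442/k,267/k,.066);d=a-b;print("ridges",(a+b)/2,np.degrees(np.arctan2(d[1],d[0])))
E
```

```text
[ 0.5797 -0.098   0.0361] 2.070431951285018 [ 0.8301 -1.1845 -1.8191  0.4738  1.0206 -0.1369 -0.0067  1.1134]
fast [np.float64(0.629626078752952), np.float64(-0.09617273975517915), 0.095] press [np.float64(0.5746619843450093), np.float64(-0.09815977924013278), 0.066]
pin px 0.08 [285.5738 135.7999]
pin px 0.074 [288.0738 136.8558]
pin px 0.068 [290.4634 137.8653]
wing [ 0.6276 -0.0956  0.095 ] 146.54821662119235 0.042450308787259375
ridges [ 0.6302 -0.0964  0.066 ] -89.17439817382373
```

The pin is home: its pixel matches the 68 mm prediction. Descend onto the wing and grip.

drive_tool([
  [[50,-0.11,0.03,1.2,0.19],[50,-0.11,0.03,2.5,0.19],[50,-0.11,0.03,3.4,0.19],[50,-0.11,0.03,4.0,0.19],[50,-0.11,0.03,4.25,0.19],[50,-0.11,0.03,4.25,0.19],[0,-0.11,0.03,4.25,0.19],[0,-0.11,0.03,4.25,0.19],[0,-0.11,0.03,4.25,0.19],[0,-0.11,0.03,4.25,0.19]],
], squeeze=30)

```text
t: 14.4
tcp_pos: [0.6314, -0.0975, 0.0775]
tool_rot: [0.289, 0.957, 0.0, 0.002]
force: [0.8, 2.1, 5.3]
finger_gap: 0.124
gripper_force: 35.3
```

drive_tool([
  [[0,0,0,0,0],[0,0,0,0,0],[0,0,0,0,0]],
])

```text
t: 14.7
tcp_pos: [0.6313, -0.0975, 0.0767]
tool_rot: [0.289, 0.957, 0.0, 0.001]
force: [3.4, 2.6, 4.7]
finger_gap: 0.13
gripper_force: 35.4
```

```bash
python3 goto.py .629 -.096 .075 91.5
```

```text
t 14.7 tcp [ 0.6313 -0.0975  0.0767] yawx 146.44 F [3.4 2.6 4.7] q [-0.33  0.74  1.51  0.    0.89 -1.31]
shift units [0.093 0.    0.055] yaw units 6.867
```

drive_tool([
  [[0,0.02,0,-0.1,0],[0,0.04,0,-0.1,0.6],[0,0.06,0,-0.1,1.5],[0,0.08,0,-0.1,2.4],[0,0.08,0,-0.1,3.3],[0,0.08,0,-0.1,4.2],[0,0.08,0,-0.1,5.1],[0,0.08,0,-0.1,6.0],[0,0.08,0,-0.1,6.7],[0,0.08,0,-0.1,6.87]],
])

```text
t: 15.7
tcp_pos: [0.6298, -0.0982, 0.0777]
tool_rot: [0.699, 0.716, 0.0, 0.002]
force: [6.2, -2.1, -5.6]
finger_gap: 0.132
gripper_force: 34.0
```

drive_tool([
  [[0,0,0,0,0],[0,0,0,0,0],[0,0,0,0,0]],
])

```text
t: 16.0
tcp_pos: [0.6297, -0.0982, 0.0777]
tool_rot: [0.698, 0.716, 0.0, 0.002]
force: [6.6, -2.2, -6.2]
finger_gap: 0.131
gripper_force: 34.0
```

```bash
python3 goto.py .629 -.096 .075 91.5
```

```text
t 16.0 tcp [ 0.6297 -0.0982  0.0777] yawx 91.46 F [ 6.6 -2.2 -6.2] q [-0.33  0.74  1.52 -0.    0.88 -0.35]
shift units [ 0.075 -0.023  0.089] yaw units -0.005
```

drive_tool([
  [[40,0,0,0.08,0],[40,0,0,0.08,0],[40,0,0,0.08,0],[40,0,0,0.08,0],[40,0,0,-0.6,0],[40,0,0,-1.6,0],[40,0,0,-2.8,0],[40,0,0,-3.8,0],[40,0,0,-4.1,0],[40,0,0,-4.1,0]],
])

```text
t: 17.0
tcp_pos: [0.6288, -0.0966, 0.2036]
tool_rot: [0.698, 0.716, 0.001, 0.002]
force: [-0.8, -0.9, -0.2]
finger_gap: 0.467
gripper_force: 0.0
```

drive_tool([
  [[40,0,0,0,0],[40,0,0,0,0],[40,0,0,0,0]],
])

```text
t: 17.3
tcp_pos: [0.6272, -0.0961, 0.2001]
tool_rot: [0.698, 0.716, -0.001, -0.002]
force: [-0.8, 0.2, -0.3]
finger_gap: 0.47
gripper_force: 0.0
```

```bash
python3 goto.py .5735 -.098 .20 91.5; python3 - <<'E'
from h import *
import pickle
m,w=save("wrist","pics/w7.png"); pickle.dump(m,open("w7.pkl","wb"))
c=proj(m,(.629,-.096,.08)).round().astype(int); x,y=c[0]-80,c[1]-60; print(x,y)
cv2.imwrite("pics/w7b.png",cv2.resize(w[y:y+120,x:x+160,::-1],(800,600),interpolation=cv2.INTER_CUBIC))
E
```

```text
t 17.3 tcp [ 0.6272 -0.0961  0.2001] yawx 91.48 F [-0.8  0.2 -0.3] q [-0.33  0.58  1.44 -0.    1.13 -0.35]
shift units [-0.018 -1.79   0.008] yaw units -0.002
176 127
```

View pics/w7b.png

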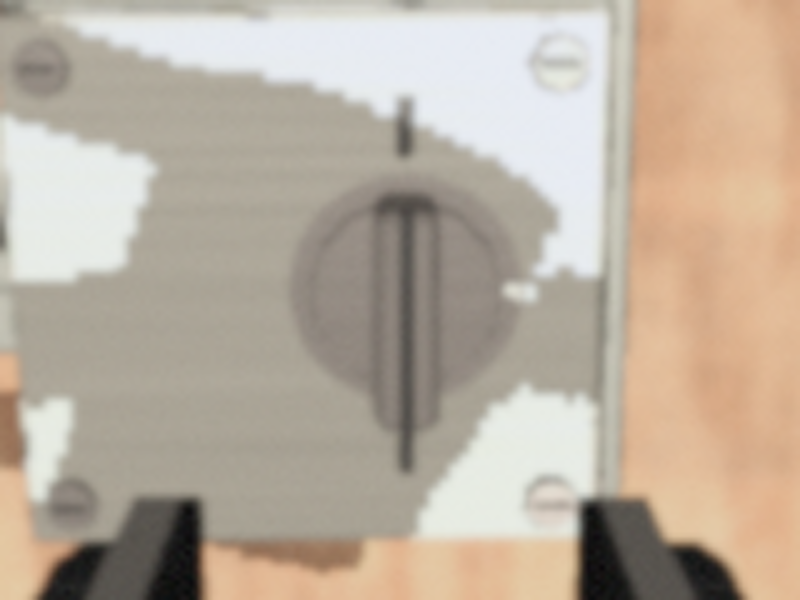

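The slot lines up with both ridges: ridges at x≈404 and 407, slot vertical at x≈407. Now shut the fingers, move over the press point and press.

drive_tool([
  [[0,0,-0.9,0,0],[0,0,-1.79,0,0],[0,0,-1.79,1.0,0],[0,0,-1.79,2.2,0],[0,0,-1.79,3.2,0],[0,0,-1.79,3.9,0],[0,0,-1.79,4.2,0],[0,0,-1.79,4.35,0],[0,0,-1.79,4.45,0],[0,0,-1.79,4.55,0]],
], squeeze=40)

```text
t: 18.35
tcp_pos: [0.5753, -0.098, 0.0662]
tool_rot: [0.698, 0.716, 0.0, 0.001]
force: [-0.2, -0.1, -0.9]
finger_gap: 0.001
gripper_force: 0.0
```

drive_tool([
  [[0,0,0,0.08,0],[0,0,0,0.16,0],[0,0,0,0.24,0],[0,0,0,0.3,0],[0,0,0,0.3,0]],
])

```text
t: 18.85
tcp_pos: [0.5753, -0.098, 0.0581]
tool_rot: [0.698, 0.716, 0.001, 0.001]
force: [-1.2, 0.2, 7.9]
finger_gap: -0.003
gripper_force: 4.0
```

drive_tool([
  [[0,0,0,0.08,0],[0,0,0,0.16,0],[0,0,0,0.24,0],[0,0,0,0.24,0],[0,0,0,0.24,0]],
])

```text
t: 19.35
tcp_pos: [0.5754, -0.0981, 0.0557]
tool_rot: [0.698, 0.716, 0.001, 0.002]
force: [-8.7, 1.4, 37.1]
finger_gap: -0.001
gripper_force: 18.4
```

drive_tool([
  [[0,0,0,0.06,0],[0,0,0,0.1,0],[0,0,0,0.1,0],[0,0,0,0.1,0]],
])

```text
t: 19.75
tcp_pos: [0.5755, -0.098, 0.0555]
tool_rot: [0.698, 0.717, 0.001, 0.002]
force: [-13.2, 2.9, 53.4]
finger_gap: 0.0
gripper_force: 27.3
```

At its stop (0.0555, force climbing steeply), and pressing harder than needed. Ease back to about 25 N.

drive_tool([
  [[0,0,0,-0.08,0],[0,0,0,-0.17,0],[0,0,0,-0.17,0],[0,0,0,-0.17,0],[0,0,0,-0.17,0]],
])

```text
t: 20.25
tcp_pos: [0.5754, -0.098, 0.0559]
tool_rot: [0.698, 0.716, 0.001, 0.002]
force: [-5.7, 0.1, 24.4]
finger_gap: 0.003
gripper_force: 12.2
```

```bash
python3 -c "
from station import manip
s=manip.sense();print(s['force'],s['tcp_pos']);print(manip.sign_off())"
```

```text
[-5.70730603  0.10608079 24.44683026] [ 0.57539205 -0.09803703  0.05589036]
the job is handed in; nothing more can be done
None
```

The job is handed in at 20 s: pin driven home with the mallet, mallet set back with its head on the bench and handle in its rest, fastener slot lined up with the ridges, and the panel held flat at about 24 N; that press briefly reached 53 N through the fingertips, and I can't tell whether the 40 N limit counts it.

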